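# Close the glue press on a pile of track-bed strips

### The arm

A 6-joint arm with a two-finger parallel gripper is mounted at the origin on the work surface. World frame = base frame: x ahead of the robot, y to its left, z up, the work surface at z = 0. Lengths are in mm, angles in degrees, forces in N, time in s.
With the tool pointing down it reaches from about 350 to 850 mm from the base axis. Payload 8.1 kg.
Tool frame: the origin (TCP) lies at the very end of the fingers, on their centre line; the grasp point (between the pads) lies 19 mm behind it; z points along the fingers, y is the line along which they close (so a half turn about z gives the same grasp; the last joint's range is limited). The gripper opens to 85 mm and grips with 20 to 120 N. Pads are 22 mm wide; open, the fingers measure 114 mm over their backs; the gripper's body (76 mm by 85 mm) begins 54 mm behind the grasp point. The pads swing forward as they close: fully open they stand 13 mm farther back than shut.
Start: joints at [-69.179, 7.471, 85.268, -0, 87.261, -4.893], TCP at [260.35, -540.576, 194.492] pointing down, gripper open.
Joint ranges: [-169.43, 169.43], [-51.17, 129.36], [1.28, 143.12], [-76.62, 256.62], [0, 156.53], [-152.29, 152.29]. Speed limits (degrees/s): [136.94, 136.94, 159.86, 180, 180, 180].

### API

Orientations are given as [roll, pitch, yaw] about the fixed x, y, z axes, in that order (R = Rz(yaw) Ry(pitch) Rx(roll)).
In Python, from bench import sense, eyes, job, models gives the robot as it stands. The module is installed in compiled form; this text tells all that it offers.
- The arm moves only by the tool apply_moves, never from a script. Its argument "rows" is a list of rows, each a list of 6 numbers: the shift along the tool's x, y, z in mm, then the turn, a rotation vector about the tool's x, y, z in rad. In form: [[dx, dy, dz, rx, ry, rz], ...]. A call has exactly 5 rows; each row shifts and turns the commanded pose from where the row before left it, along the tool's axes as they then stand; what a row does not reach is not made up. A row lasts 1/8 s, in which the tool goes at most 62.5 mm and 10.7 degrees, less where a joint would pass 70% of its speed; a pose out of reach is approached as far as the arm can. A call is refused whole if a number of a shift passes 62.5 or a number of a turn 0.188, either way. A call with a gripper value outside its range is refused whole. "fingers" is the finger opening in mm, from 0 to 85.4, set as the call begins (left out, the last holds). The fingers move at their own pace and stop on an object; "grip_force" is the grip in N (left out, the last holds). Time passes only in rows, so rows that do not move let the fingers close, or fill a call up. It gives the time, the measured TCP pose, the force, the opening and the grip force at its end, in the units of the state.
- sense(): the state, without advancing time (a new reading comes with each control period).
- eyes.snapshot(name): name is "scene" or "side" or "wrist"; returns (picture, depth): 420x560x3 uint8, red, green, blue; 420x560 float32, mm along the optical axis (not along the pixel's ray), 0 where there is no reading.
- eyes.get_calibration(name): a dict with "intrinsics" (3x3 intrinsics, pixels), "R" (3x3) and "t" (3): a world point X has camera coordinates R X + t; the wrist camera has in their place "mount" (4x4, takes a point from camera to tool coordinates, whose origin is the TCP and whose axes are the flange's). Camera axes: x right, y down, z forward; pixel columns grow to the right and rows downward; lengths in mm; the calibration is good to about 2 mm. A picture is of the moment at which its call begins: read the wrist's pose just before it. get_calibration takes no time and is no camera call.
- job.hand_in(): hands the job in; it is judged then, once.
Trained networks look in the newest picture that a camera, given by its name, has taken for a name from the list of things; names that differ only in an ending like _2 or _b are one class to them, and where a whole thing is asked for, a point or a joint stands for the part that bears it (a point fixed in the world has none). Each returns a list of dicts, best first, with "confidence" (0 to 1); they miss things now and then, are a little off and sometimes report something else, mostly with a low value. They report only what shows in the picture. A call takes as long as a camera call. They do not tell look-alikes from the thing itself.
- models.boxes_of(name, camera): "xyz" ([x, y, z] in mm, in world coordinates, good to about 4 mm: the middle of the surface that is visible of it).
- models.cut_out(name, camera): "pixels" (420x560 bool, what is visible of it).
- models.place_of(name, camera): "xyz" ([x, y, z] in mm, in world coordinates, good to about 4 mm: a listed point, or the origin of a listed thing).
The state is a dict: "time": time; "joint_pos": joint angles; "qd": joint speeds; "joint_efforts": joint torques, N m; "tool_pos": TCP position; "tcp_rot": TCP orientation; "ft_force": force on the tool from outside, world axes, zero at the start; "wrist_torque": the same for the moment, N m; "finger_gap": finger opening in mm; "grip_force": force on a finger pad.
Only numpy, scipy, OpenCV 4.12 (cv2) and the standard library are available. Lean on these libraries where they do the work, as an engineer would, in place of code of your own. Each camera call takes 0.05 s, during which the arm holds its last target. There are 200 camera calls.

### The job

Take the long wooden pressing board and lower it, squarely and flush with the edges, onto the pile of plywood strips in the glue press, letting go only once you feel it resting on the pile. Then swing the press arm fully home over the board and push its knob down until the foot is felt to press on the board; do it all gently, and leave everything else on the bench where it is.

Things in the scene. Friction and masses are not known exactly. Their poses are not given: they have to be found in the camera images.
- board_center (a point): the pressing board: a plain brown plank 160 x 48 x 18 mm, 0.1 to 0.2 kg, lying flat on the bench (a shorter offcut of the same wood and a track section lie near it; which lies where changes). The point is the board's centre, half-way up; x along its length, y across its width, z up
- press: the glue press, fixed to the bench: a grey base plate 15 mm thick, from x = -102 to +168 mm and y = -65 to +65 mm, carrying a pile of plywood strips, a column and an arm. Origin: on the bench right under the centre of the pile; x along the pile's length, towards the column; z up
- pile_foot (a point): centre of the pile's lowest face, on top of the base plate, 15 mm above the bench; axes as the press. The pile stands on it, 160 mm long (x) by 48 mm wide (y), the same outline as the board. Its height is not known: its top lies anywhere from 37 to 81 mm above the bench. It does not give way
- column (a point): foot of the press's upright steel column, on its axis at bench height, 125 mm from the pile's centre along the press's x; 24 mm across (a 44 mm collar at its foot), its top 220 mm above the bench. The arm swings about it and slides on it
- swing (a joint): turn q of the press arm about the column, rad: 0 = fully home at its stop, foot over the pile's centre; 1.3 to 1.7 at the start, pointing to the press's -y side, clear of the pile (limit 1.9). From the column the arm points along (-cos q, -sin q) in the press's x, y. Light friction (about 1 N at the foot); it stays where it is left
- press_arm: the arm: a level steel bar 20 x 20 mm in section from the column to a round foot 40 mm across, 125 mm from the column. Origin: centre of the foot's underside, 150 mm above the bench when raised, as at the start; x points to the column. The bar's middle is 30 mm higher. Pushed down with 4 to 8 N it slides up to 110 mm and stays there, without springing back
- knob_top (a point): centre of the flat top of the black knob, 40 mm across, right above the foot and 65 mm above the foot's underside, on a neck 26 mm across: push down here
- offcut: short offcut of the same wood as the pressing board, 95 x 48 x 18 mm, lying flat; leave it. Origin: centre of its underside, x along its length
- track: section of model railway track, 160 x 34 x 9 mm, lying flat; leave it. Origin: centre of its underside, x along its length
- stain_jar: jar of wood stain, 64 mm across and 120 mm tall, standing. Origin: centre of its underside
- glue: white glue bottle, 56 mm across and 150 mm tall, standing. Origin: centre of its underside
- tin: small blue paint tin, 66 mm across and 60 mm tall, standing. Origin: centre of its underside
- pliers: pliers with orange grips, about 210 x 90 x 16 mm, lying flat. Origin: at the joint on the underside, jaws towards +x, grips towards -x to 168 mm
- screwdriver: screwdriver lying flat along its x axis, about 200 mm long, under 35 mm high. Origin: on its underside near the middle
There are look-alikes about, which are no part of the job. What is shaped like the part that bears board_center but black is not meant.

How it is judged (in metres and radians):
On the way, in this order (a step that is already met when the one before it is completed fails the run):
1. the board rests on the pile, square and flush, while still held by the gripper (x of board_center in the frame of press between -0.008 and 0.008 m and y of board_center in the frame of press between -0.008 and 0.008 m and angle between the x axis of board_center and the x axis of press, either way round below 0.1 rad and angle between board_center's own z axis and vertical below 0.06 rad and contact force between board and press above 0.3 N and contact force between the fingers and board above 0.5 N), for 0.1 s.
2. the board is let go, lying still on the pile (x of board_center in the frame of press between -0.008 and 0.008 m and y of board_center in the frame of press between -0.008 and 0.008 m and angle between the x axis of board_center and the x axis of press, either way round below 0.1 rad and angle between board_center's own z axis and vertical below 0.06 rad and contact force between the fingers and board below 0.1 N and linear speed of board below 0.02 m/s), for 0.2 s.
3. the press arm is swung home over the board (x of board_center in the frame of press between -0.008 and 0.008 m and y of board_center in the frame of press between -0.008 and 0.008 m and angle between the x axis of board_center and the x axis of press, either way round below 0.1 rad and angle between board_center's own z axis and vertical below 0.06 rad and value of joint swing below 0.06 rad), for 0.1 s.
4. the foot is pressed down on the board (all of step 3 and contact force between press_arm and board above 1.5 N), for 0.1 s.
At the end, for the whole second after the job is handed in: The pressing board lies level (within 0.06 rad) on the pile, centred on it within 8 mm in each direction and square within 0.1 rad; the press arm is home (swing below 0.06 rad), its foot down on the board (gap under 2.5 mm); all at rest and released (all of step 3 and z of press_arm in the frame of board_center between 0.006 and 0.0115 m and linear speed of each of board, press_arm below 0.02 m/s); the robot touches nothing.
It fails at once if the board is slammed or pressed hard onto the pile, or by the foot (more than 60 N) (contact force between press_arm and board above 60 N or (value of joint swing above 0.5 rad and contact force between board and press above 60 N)).
It fails at once if another thing on the bench is shifted by more than 30 mm (distance of any of offcut, track, stain_jar, glue, tin, pliers, screwdriver from where it was at the start of the episode above 0.03 m).
It fails at once if a standing jar, bottle or tin is tipped (angle between any of stain_jar, glue, tin's own z axis and vertical above 0.4 rad).
It also fails if it takes over 70 s, if anything falls off the work surface, if the arm or the gripper's body presses on something with over 40 N, if the wrist force passes 120 N, or if a joint passes its speed limit or range.

## Working session

There is one attempt and no reset: what is moved stays moved. The work goes in short steps, Python scripts to look and compute and a tool call to move; the robot and the scene stay as the last step left them, time stands still between calls to the robot, and variables do not carry over. Pictures are saved under pics/ and viewed, at most 10 in all, crops included, and the job is handed in when it is done.

Besides the shell and the picture viewer there is one more tool, called as name(argument=value, ...), one argument or row to a line, values as JSON. apply_moves: Moves the arm, as the interface text tells. Its arguments: {"type":"object","properties":{"rows":{"type":"array"},"fingers":{"type":"number"},"grip_force":{"type":"number"}},"required":["rows"]}

```bash
mkdir -p pics; cat > h.py <<'E'
import numpy as np, cv2
from bench import sense, eyes, job, models
from scipy.spatial.transform import Rotation as Ro
def snap(c):
    s=sense(); p,d=eyes.snapshot(c); k=eyes.get_calibration(c); K=np.array(k["intrinsics"])
    if c=="wrist":
        M=np.array(k["mount"]); T=np.eye(4); T[:3,:3]=Ro.from_euler('xyz',s["tcp_rot"],degrees=True).as_matrix(); T[:3,3]=s["tool_pos"]
        W=T@M
    else:
        W=np.eye(4); R=np.array(k["R"]); W[:3,:3]=R.T; W[:3,3]=-R.T@np.array(k["t"])
    v,u=np.mgrid[:420,:560]
    P=np.stack([(u-K[0,2])/K[0,0]*d,(v-K[1,2])/K[1,1]*d,d],-1)
    X=P@W[:3,:3].T+W[:3,3]; X[d==0]=np.nan
    return p,d,X,K,W
def save(n,p): cv2.imwrite("pics/"+n,p[...,::-1])
E
python3 - <<'E'
from h import *
s=sense(); print({k:np.round(v,2) for k,v in s.items()})
for c in ("scene","side"):
    p,d,X,K,W=snap(c); save(c+".png",p); print(c,W[:3,3].round())
    for n in ("board_center","pile_foot","column","press","press_arm","knob_top","offcut","track","tin","stain_jar","glue","pliers","screwdriver"):
        print(n,[(np.round(r["xyz"]).tolist(),round(r["confidence"],2)) for r in models.place_of(n,c)][:4])
E
```

```text
{'time': np.float64(0.0), 'joint_pos': array([-69.18,   7.52,  85.33,   0.  ,  87.26,  -4.89]), 'qd': array([-0.01, -0.  ,  0.02,  0.1 ,  0.03,  0.04]), 'joint_efforts': array([-0.000e+00, -5.694e+01, -5.006e+01, -0.000e+00,  2.000e-02,
       -0.000e+00]), 'tool_pos': array([ 260.13, -539.98,  193.42]), 'tcp_rot': array([-1.7989e+02, -1.0000e-02,  2.5710e+01]), 'ft_force': array([-0.66, -0.49,  0.14]), 'wrist_torque': array([-0.02,  0.01,  0.04]), 'grip_force': np.float64(0.0), 'finger_gap': np.float64(85.37)}
scene [1094.  383.  790.]
board_center [([279.0, -205.0, 15.0], 0.96), ([309.0, -423.0, 10.0], 0.75), ([481.0, -312.0, 7.0], 0.63), ([682.0, -394.0, 1.0], 0.16)]
pile_foot [([482.0, 142.0, 10.0], 0.84)]
column [([598.0, 96.0, -0.0], 0.94)]
press [([481.0, 145.0, -1.0], 0.72)]
press_arm [([551.0, -18.0, 148.0], 0.72)]
knob_top [([485.0, -310.0, 6.0], 0.54)]
offcut [([470.0, -434.0, -1.0], 0.64)]
track [([551.0, -170.0, 0.0], 0.8)]
tin [([422.0, -94.0, 3.0], 0.63), ([484.0, 143.0, 12.0], 0.17)]
stain_jar [([720.0, -115.0, -1.0], 0.85)]
glue []
pliers [([683.0, -394.0, 2.0], 0.81)]
screwdriver [([486.0, 378.0, -5.0], 0.7)]
side [ 1188. -1215.  1058.]
board_center [([306.0, -415.0, 10.0], 0.68), ([280.0, -206.0, 8.0], 0.65), ([483.0, -309.0, 12.0], 0.59)]
pile_foot [([485.0, 141.0, 16.0], 0.78), ([725.0, 340.0, -5.0], 0.56)]
column [([601.0, 95.0, 2.0], 0.86)]
press [([482.0, 140.0, 1.0], 0.98)]
press_arm [([554.0, -16.0, 145.0], 0.73)]
knob_top [([551.0, -14.0, 219.0], 0.84)]
offcut [([468.0, -434.0, -0.0], 0.88), ([683.0, -394.0, -3.0], 0.72), ([552.0, -16.0, 144.0], 0.62)]
track [([548.0, -165.0, 1.0], 0.8)]
tin [([426.0, -91.0, 2.0], 0.73)]
stain_jar [([717.0, -120.0, 1.0], 0.75)]
glue [([724.0, 342.0, -2.0], 0.94)]
pliers [([686.0, -394.0, -6.0], 0.58)]
screwdriver [([487.0, 372.0, -0.0], 0.53)]
```

View pics/scene.png

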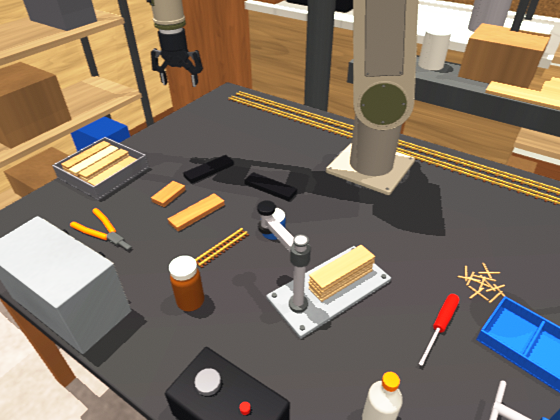

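View pics/side.png

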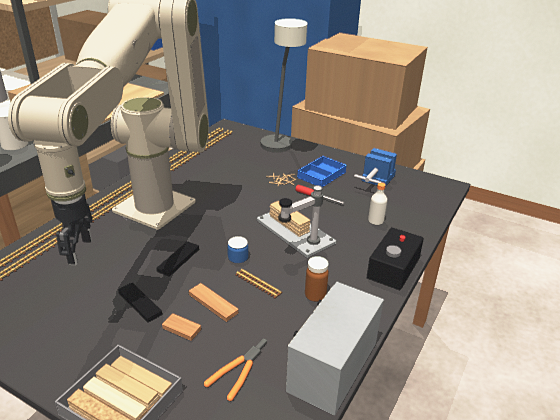

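The scene picture shows four candidates. They are the long brown plank at (197,212), the shorter brown offcut at (168,194), and two black planks at (209,168) and (271,186). Only the long brown one, near world (482,-310), fits in both length and colour. I'll measure it and confirm in a crop.

```bash
python3 - <<'E'
from h import *
def rect(Q,n):
    (c,sz,a)=cv2.minAreaRect(Q[:,:2].astype(np.float32)); b=cv2.boxPoints((c,sz,a)); e=b[1]-b[0]; f=b[2]-b[1]; l=e if np.linalg.norm(e)>np.linalg.norm(f) else f
    print(n,len(Q),"c",np.round(c,1),"size",np.round(sz,1),"yaw",round(np.degrees(np.arctan2(l[1],l[0]))%180,2),"z",np.round(np.median(Q[:,2]),1))
for c in ("scene","side"):
    p,d,X,K,W=snap(c)
    hsv=cv2.cvtColor(p,cv2.COLOR_RGB2HSV)
    br=(hsv[...,1]>80)
    def near(x,y,r,z0,z1): return (np.hypot(X[...,0]-x,X[...,1]-y)<r)&(X[...,2]>z0)&(X[...,2]<z1)
    print(c); 
    rect(X[near(482,-310,100,13,25)&br],"board"); rect(X[near(470,-434,70,13,25)],"offcut")
    m=near(483,142,95,30,95)&br; q=X[m]; zt=np.percentile(q[:,2],90); print("pile z",zt)
    rect(X[near(483,142,95,zt-5,zt+8)&br],"piletop")
    rect(X[near(510,130,190,10,19)],"plate")
    rect(X[near(553,-16,45,205,225)],"knob"); rect(X[near(600,96,30,212,228)],"coltop")
    rect(X[near(553,-16,45,160,240)],"armtip")
    if c=="scene": im=cv2.resize(p[140:260,130:310],None,fx=4,fy=4,interpolation=cv2.INTER_CUBIC); save("crop.png",im)
E
```

```text
scene
board 683 c [ 478. -342.] size [117.  160.5] yaw 167.8 z 16.8
offcut 352 c [ 470.4 -433.8] size [97.1 51.5] yaw 1.43 z 16.8
pile z 65.2283979087448
piletop 1031 c [482.9 141.9] size [ 46.6 159.2] yaw 159.98 z 64.0
plate 3012 c [513.8 129.1] size [131.9 269.9] yaw 159.25 z 13.8
knob 223 c [550.7 -18.1] size [38.  38.7] yaw 149.93 z 213.3
coltop 161 c [598.1  96. ] size [32.7 26.9] yaw 31.12 z 218.3
armtip 516 c [557.8  -5.7] size [66.5 38.7] yaw 59.93 z 191.1
side
board 675 c [ 485.7 -312.9] size [ 53.4 162.4] yaw 167.0 z 17.7
offcut 478 c [ 472.3 -437.4] size [98.2 52.4] yaw 1.81 z 17.7
pile z 66.06974603142794
piletop 202 c [484.8 138.1] size [ 51.4 164.1] yaw 159.51 z 64.7
plate 918 c [514.9 126.1] size [135.7 275.9] yaw 158.57 z 14.3
knob 104 c [551.5 -21.6] size [36.6 39.2] yaw 144.72 z 213.1
coltop 48 c [600.1  95.6] size [24.9 31.9] yaw 116.67 z 218.5
armtip 302 c [554.6  -8. ] size [68.9 40.4] yaw 76.04 z 189.4
```

View pics/crop.png

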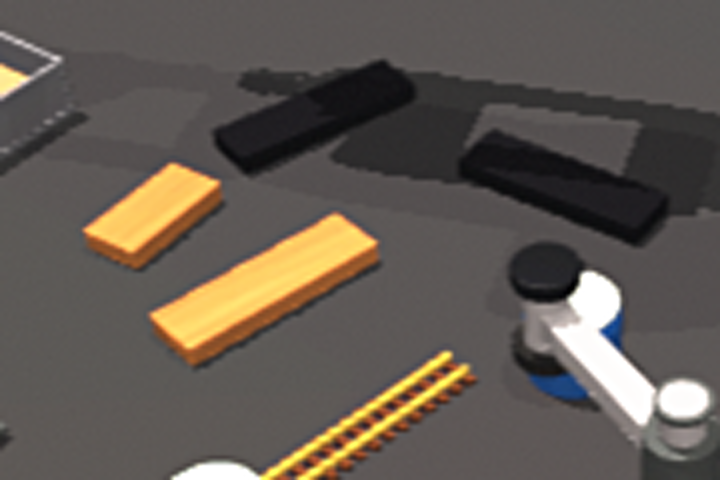

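The long brown plank, at crop (265,287) or scene (196,212), is the board. The offcut next to it is clearly shorter, and the other two planks are black. Next I'll work out the approach.

```bash
cat >> h.py <<'E'
def plan(xyz,yaw,n=5,yaw0=None,p0=None):
    s=sense(); p=np.array(s["tool_pos"] if p0 is None else p0); R=Ro.from_euler('xyz',s["tcp_rot"],degrees=True)
    y=s["tcp_rot"][2] if yaw0 is None else yaw0
    R=Ro.from_euler('xyz',[180,0,y],degrees=True); dy=(yaw-y+180)%360-180
    rz=-np.radians(dy)/n; D=(np.array(xyz)-p)/n
    for i in range(n):
        v=R.inv().apply(D); R=R*Ro.from_rotvec([0,0,rz]); print(np.round(v,1).tolist(),round(rz,3))
E
python3 -c "
from h import *
plan([482,-311,195],-13,10)"
```

```text
[29.9, -11.1, -0.0] 0.068
[29.1, -13.1, -0.0] 0.068
[28.2, -15.0, -0.0] 0.068
[27.1, -16.9, -0.0] 0.068
[25.9, -18.7, -0.0] 0.068
[24.6, -20.4, -0.0] 0.068
[23.1, -22.0, -0.0] 0.068
[21.6, -23.5, -0.0] 0.068
[20.0, -24.9, -0.0] 0.068
[18.2, -26.2, -0.0] 0.068
```

apply_moves(
  rows=[
    [30,-11,0,0,0,0.068],
    [29,-13,0,0,0,0.068],
    [28,-15,0,0,0,0.068],
    [27,-17,0,0,0,0.068],
    [26,-19,0,0,0,0.068],
  ],
  fingers=85,
)

```text
time: 2.12
tool_pos: [371.7, -424.8, 194.6]
tcp_rot: [180.0, -0.0, 6.1]
ft_force: [1.5, 0.8, -0.5]
finger_gap: 85.0
grip_force: 0.0
```

apply_moves(
  rows=[
    [25,-20,0,0,0,0.068],
    [23,-22,0,0,0,0.068],
    [22,-23,0,0,0,0.068],
    [20,-25,0,0,0,0.068],
    [18,-26,0,0,0,0.068],
  ],
)

```text
time: 2.75
tool_pos: [483.4, -311.2, 194.6]
tcp_rot: [180.0, -0.0, -13.4]
ft_force: [0.4, -0.2, -0.7]
finger_gap: 85.1
grip_force: 0.0
```

```bash
cat >> h.py <<'E'
def rect(Q,n):
    (c,sz,a)=cv2.minAreaRect(Q[:,:2].astype(np.float32)); b=cv2.boxPoints((c,sz,a)); e=b[1]-b[0]; f=b[2]-b[1]; l=e if np.linalg.norm(e)>np.linalg.norm(f) else f
    print(n,len(Q),"c",np.round(c,1),"size",np.round(sz,1),"yaw",round(np.degrees(np.arctan2(l[1],l[0]))%180,2),"z",np.round(np.median(Q[:,2]),1))
E
python3 - <<'E'
from h import *
s=sense(); print(np.round(s["tool_pos"],1),np.round(s["tcp_rot"],2),np.round(s["joint_pos"],1),s["time"])
p,d,X,K,W=snap("wrist"); save("w1.png",p); print(W.round(2))
hsv=cv2.cvtColor(p,cv2.COLOR_RGB2HSV)
m=(hsv[...,1]>80)&(X[...,2]>12)&(X[...,2]<25)
n,l,st,c=cv2.connectedComponentsWithStats(m.astype(np.uint8))
for i in range(1,n):
    if st[i,4]>500: rect(X[l==i],str(st[i]))
E
```

```text
[ 483.4 -311.2  194.6] [ 1.800e+02 -1.000e-02 -1.337e+01] [-37.9   3.6  89.4   0.   87.   65.5] 2.75
[[-2.3000e-01 -9.4000e-01 -2.6000e-01  5.4870e+02]
 [-9.7000e-01  2.2000e-01  6.0000e-02 -3.2623e+02]
 [-0.0000e+00  2.7000e-01 -9.6000e-01  3.7416e+02]
 [ 0.0000e+00  0.0000e+00  0.0000e+00  1.0000e+00]]
[ 255  106   46  143 6117] 6117 c [ 482.8 -310.1] size [ 48.1 159.8] yaw 167.73 z 18.2
[ 361  120   59   94 3805] 3805 c [ 468.4 -434.7] size [95.4 48.4] yaw 2.77 z 18.2
```

View pics/w1.png

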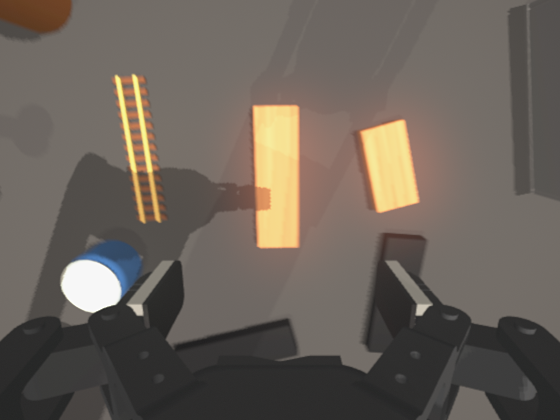

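The wrist view shows the board centred at (277,176) and the offcut at (388,165). The measured size is 160x48 mm, at (482.8,-310.1) with yaw -12.3°. I'll descend and grip.

apply_moves(
  rows=[
    [-1,-1,45,0,0,-0.019],
    [0,0,50,0,0,0],
    [0,0,45,0,0,0],
    [0,0,30,0,0,0],
    [0,0,16,0,0,0],
  ],
)

```text
time: 3.42
tool_pos: [480.8, -310.0, 6.5]
tcp_rot: [-179.9, 0.1, -12.1]
ft_force: [-0.5, 0.1, -0.4]
finger_gap: 85.1
grip_force: 0.0
```

apply_moves(
  rows=[
    [0,0,4,0,0,0],
    [0,0,0,0,0,0],
    [0,0,0,0,0,0],
    [0,0,0,0,0,0],
    [0,0,0,0,0,0],
  ],
  fingers=40,
  grip_force=30,
)

```text
time: 4.05
tool_pos: [482.3, -311.0, 5.1]
tcp_rot: [180.0, -0.0, -12.2]
ft_force: [0.5, -0.7, -0.1]
finger_gap: 39.9
grip_force: 0.0
```

The fingers closed to 40 mm without meeting the board, so I'll look.

```bash
python3 - <<'E'
from h import *
s=sense(); print(np.round(s["tool_pos"],1),s["finger_gap"],s["grip_force"])
p,d,X,K,W=snap("wrist"); save("w2.png",p)
hsv=cv2.cvtColor(p,cv2.COLOR_RGB2HSV)
m=(hsv[...,1]>80)&(X[...,2]>10)&(X[...,2]<28)
n,l,st,c=cv2.connectedComponentsWithStats(m.astype(np.uint8))
for i in range(1,n):
    if st[i,4]>500: rect(X[l==i],str(st[i]))
E
```

```text
[ 482.3 -311.     5.1] 39.882645166978335 0.0
[  229    90    98   271 23407] 23407 c [ 484.8 -310.3] size [ 48.3 156.3] yaw 167.82 z 18.2
[  448   124   109   183 16014] 16014 c [ 468.8 -434.7] size [95.4 49.6] yaw 2.71 z 18.1
```

View pics/w2.png

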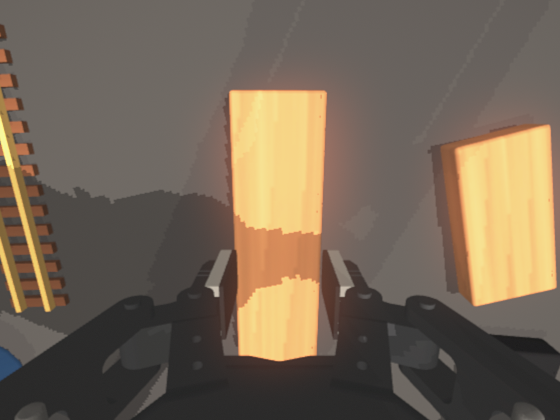

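```bash
python3 - <<'E'
from h import *
p,d,X,K,W=snap("wrist"); s=sense(); print(K[0],s["tcp_rot"],s["finger_gap"])
for u,v in [(228,258),(222,270),(214,285),(332,258),(338,270),(346,285),(227,275),(335,275),(280,340),(190,300)]: print(u,v,d[v,u],X[v,u].round(1))
c=W[:3,:3].T@(np.array(s["tool_pos"])-W[:3,3]); print("TCP px",(K@c/c[2]).round(1),c)
E
```

```text
[325.01461689   0.         279.07389717] [ 1.79990160e+02 -1.90278846e-02 -1.21565121e+01] 40.207908415549085
228 258 138.54697 [ 496.3 -291.2   56.6]
222 270 127.499756 [ 496.4 -290.6   68.1]
214 285 116.738884 [ 496.3 -289.6   79.4]
332 258 138.30199 [ 487.1 -334.5   56.9]
338 270 127.59726 [ 486.8 -335.1   68. ]
346 285 115.29989 [ 487.1 -335.8   80.7]
227 275 124.76937 [ 495.3 -292.8   71.1]
335 275 123.23108 [ 487.4 -333.2   72.5]
280 340 194.32202 [ 422.9 -298.2   18.3]
190 300 103.75603 [ 499.1 -285.    92.3]
TCP px [279.8 236.8   1. ] [  0.43776307  16.25163171 191.13326242]
```

```bash
python3 - <<'E'
from h import *
for c in ("scene","side"):
    p,d,X,K,W=snap(c)
    print(c,np.isnan(X).sum(),(d==0).sum())
    for z in range(20,130,8):
        m=(np.hypot(X[...,0]-482,X[...,1]+311)<75)&(X[...,2]>z)&(X[...,2]<=z+8); q=X[m]
        print(z,len(q), q.mean(0).round() if len(q) else "")
    c0=W[:3,:3].T@(np.array([482,-311,40])-W[:3,3]); u,v,_=(K@c0/c0[2]).astype(int); print(u,v)
    if c=="side": save("s2.png",cv2.resize(p[v-75:v+60,max(u-90,0):u+90],None,fx=4,fy=4))
E
```

```text
scene 2769 923
20 10 [ 489. -302.   20.]
28 0 
36 9 [ 482. -317.   43.]
44 28 [ 483. -314.   49.]
52 36 [ 485. -306.   56.]
60 38 [ 486. -307.   64.]
68 30 [ 487. -307.   72.]
76 21 [ 486. -319.   79.]
84 37 [ 488. -314.   89.]
92 54 [ 491. -297.   96.]
100 44 [ 492. -301.  104.]
108 69 [ 492. -299.  112.]
116 68 [ 492. -302.  120.]
124 57 [ 494. -295.  128.]
194 202
side 2883 961
20 83 [ 483. -318.   21.]
28 0 
36 2 [ 481. -337.   43.]
44 19 [ 488. -303.   48.]
52 38 [ 485. -315.   56.]
60 30 [ 487. -319.   64.]
68 37 [ 486. -313.   72.]
76 29 [ 488. -305.   80.]
84 34 [ 489. -303.   88.]
92 79 [ 486. -320.   96.]
100 51 [ 488. -313.  104.]
108 84 [ 485. -321.  112.]
116 78 [ 492. -313.  120.]
124 63 [ 491. -317.  128.]
211 293
```

View pics/s2.png

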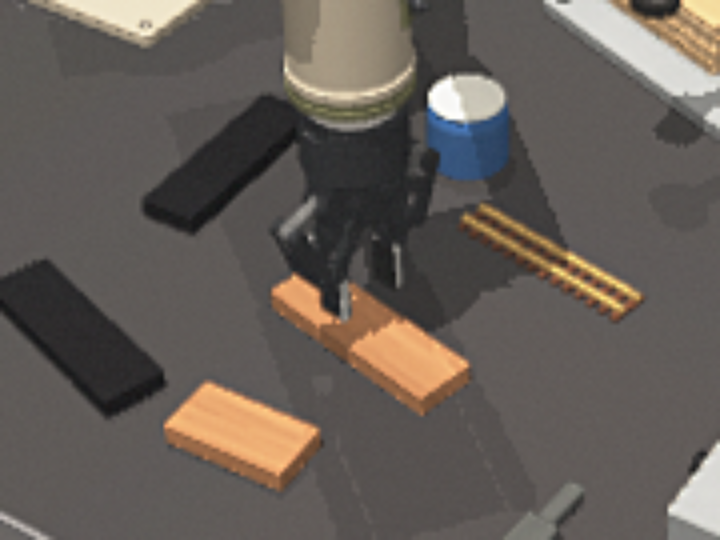

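The side crop shows the fingertips (345,300) hanging in the air above the board. They sit about 38 mm behind the reported TCP (real z ≈ 43 against a reported 5), and all three cameras agree. I'll allow for this offset: open a little, go down about 35 mm while watching the force, then grip.

apply_moves(
  rows=[
    [0,0,0,0,0,0],
    [0,0,8,0,0,0],
    [0,0,8,0,0,0],
    [0,0,6,0,0,0],
    [0,0,2,0,0,0],
  ],
  fingers=66,
)

```text
time: 4.88
tool_pos: [481.4, -310.3, -20.5]
tcp_rot: [-180.0, 0.1, -12.2]
ft_force: [1.7, 0.6, 0.6]
finger_gap: 66.0
grip_force: 0.0
```

apply_moves(
  rows=[
    [0,0,3,0,0,0],
    [0,0,3,0,0,0],
    [0,0,2,0,0,0],
    [0,0,1,0,0,0],
    [0,0,0,0,0,0],
  ],
)

```text
time: 5.5
tool_pos: [481.9, -310.8, -28.5]
tcp_rot: [-180.0, 0.0, -12.2]
ft_force: [-0.3, 0.1, 0.1]
finger_gap: 65.7
grip_force: 0.0
```

```bash
python3 - <<'E'
from h import *
s=sense(); print(np.round(s["tool_pos"],1),s["finger_gap"],s["ft_force"].round(1) if hasattr(s["ft_force"],"round") else s["ft_force"])
for c in ("scene","side","wrist"):
    p,d,X,K,W=snap(c); hsv=cv2.cvtColor(p,cv2.COLOR_RGB2HSV)
    A=Ro.from_euler('z',-12.2,degrees=True).as_matrix(); Y=(X-[482.3,-311,0])@A   # board frame
    m=(abs(Y[...,0])<25)&(abs(Y[...,1])>26)&(abs(Y[...,1])<60)&(X[...,2]>4)&(X[...,2]<80)&(hsv[...,1]<80)
    q=Y[m]; print(c,len(q),[(z,int(((q[:,2]>z)&(q[:,2]<=z+5)).sum())) for z in range(0,60,5)])
E
```

```text
[ 481.9 -310.8  -28.5] 65.74852824539347 [-0.3  0.1  0.1]
scene 222 [(0, 0), (5, 0), (10, 3), (15, 11), (20, 19), (25, 21), (30, 22), (35, 20), (40, 20), (45, 21), (50, 13), (55, 12)]
side 284 [(0, 7), (5, 5), (10, 0), (15, 10), (20, 16), (25, 20), (30, 20), (35, 24), (40, 19), (45, 18), (50, 15), (55, 19)]
wrist 18552 [(0, 0), (5, 0), (10, 1), (15, 117), (20, 317), (25, 426), (30, 580), (35, 693), (40, 803), (45, 673), (50, 836), (55, 615)]
```

Tips are now at about z = 14 with the gap at 66. I'll go down 5 mm more and close.

apply_moves(
  rows=[
    [1,-0.5,3,0,0,0],
    [0,0,2,0,0,0],
    [0,0,0,0,0,0],
    [0,0,0,0,0,0],
    [0,0,0,0,0,0],
  ],
)

```text
time: 6.28
tool_pos: [483.1, -310.5, -33.4]
tcp_rot: [180.0, -0.0, -12.2]
ft_force: [-0.3, -0.3, -0.2]
finger_gap: 65.9
grip_force: 0.0
```

apply_moves(
  rows=[
    [0,0,0,0,0,0],
    [0,0,0,0,0,0],
    [0,0,0,0,0,0],
    [0,0,0,0,0,0],
    [0,0,0,0,0,0],
  ],
  fingers=40,
  grip_force=40,
)

```text
time: 6.9
tool_pos: [483.3, -310.7, -33.2]
tcp_rot: [180.0, -0.0, -12.2]
ft_force: [1.2, -0.4, 4.7]
finger_gap: 47.0
grip_force: 42.3
```

Gripped: gap 47.0, force 42 N. I'll lift, then carry it round the press arm on its -x side.

apply_moves(
  rows=[
    [0,0,-10,0,0,0],
    [0,0,-25,0,0,0],
    [0,0,-32,0,0,0],
    [0,0,-32,0,0,0],
    [0,0,-24,0,0,0],
  ],
)

```text
time: 7.52
tool_pos: [483.2, -310.5, 91.3]
tcp_rot: [180.0, -0.0, -12.2]
ft_force: [0.7, -0.4, -0.8]
finger_gap: 47.1
grip_force: 41.7
```

```bash
python3 -c "
from h import *
s=sense(); print(s['tool_pos'],s['ft_force'],s['finger_gap'])
plan([395,60,90],-20.6,15)"
```

```text
[ 483.19199307 -310.54111205   91.28100229] [ 0.70327668 -0.42200582 -0.79239884] 47.09820339007243
[-10.9, -22.9, 0.1] 0.01
[-11.2, -22.8, 0.1] 0.01
[-11.4, -22.7, 0.1] 0.01
[-11.6, -22.6, 0.1] 0.01
[-11.8, -22.5, 0.1] 0.01
[-12.1, -22.3, 0.1] 0.01
[-12.3, -22.2, 0.1] 0.01
[-12.5, -22.1, 0.1] 0.01
[-12.7, -22.0, 0.1] 0.01
[-12.9, -21.9, 0.1] 0.01
[-13.1, -21.7, 0.1] 0.01
[-13.4, -21.6, 0.1] 0.01
[-13.6, -21.5, 0.1] 0.01
[-13.8, -21.3, 0.1] 0.01
[-14.0, -21.2, 0.1] 0.01
```

apply_moves(
  rows=[
    [-11,-23,0,0,0,0.01],
    [-11,-23,0,0,0,0.01],
    [-11,-23,0,0,0,0.01],
    [-12,-22.5,0,0,0,0.01],
    [-12,-22.5,0,0,0,0.01],
  ],
)

```text
time: 8.15
tool_pos: [453.2, -185.4, 89.6]
tcp_rot: [-180.0, 0.0, -15.0]
ft_force: [0.1, -0.0, -1.1]
finger_gap: 47.0
grip_force: 41.8
```

apply_moves(
  rows=[
    [-12,-22,0,0,0,0.01],
    [-12,-22,0,0,0,0.01],
    [-12.5,-22,0,0,0,0.01],
    [-12.5,-22,0,0,0,0.01],
    [-13,-22,0,0,0,0.01],
  ],
)

```text
time: 8.78
tool_pos: [424.3, -62.6, 89.6]
tcp_rot: [-180.0, 0.0, -17.9]
ft_force: [-0.1, -0.1, -1.2]
finger_gap: 47.1
grip_force: 41.8
```

apply_moves(
  rows=[
    [-13,-22,0,0,0,0.01],
    [-13.5,-21.5,0,0,0,0.01],
    [-13.5,-21.5,0,0,0,0.01],
    [-14,-21.5,0,0,0,0.01],
    [-14,-21,0,0,0,0.007],
  ],
)

```text
time: 9.4
tool_pos: [395.1, 61.2, 89.6]
tcp_rot: [-180.0, 0.0, -20.6]
ft_force: [-0.2, 0.5, -1.6]
finger_gap: 46.9
grip_force: 41.8
```

```bash
python3 - <<'E'
from h import *
s=sense(); print(np.round(s["tool_pos"],1),np.round(s["tcp_rot"],2),np.round(s["joint_pos"],1),s["finger_gap"],np.round(s["ft_force"],1))
p,d,X,K,W=snap("wrist"); save("w3.png",p)
np.save("X3.npy",X); np.save("p3.npy",p)
hsv=cv2.cvtColor(p,cv2.COLOR_RGB2HSV)
for lo,hi,nm in ((58,74,"pile"),(100,140,"held"),(10,19,"plate")):
    m=(X[...,2]>lo)&(X[...,2]<hi)
    if nm!="plate": m&=hsv[...,1]>70
    n,l,st,c=cv2.connectedComponentsWithStats(m.astype(np.uint8))
    for i in range(1,n):
        if st[i,4]>800: rect(X[l==i],nm+str(st[i]))
E
```

```text
[395.1  61.2  89.6] [-1.80e+02  1.00e-02 -2.06e+01] [  1.4 -21.2 122.7   0.   78.5 112. ] 46.87291754037668 [-0.2  0.5 -1.6]
pile[   47     0   116   261 21176] 21176 c [480.3 142.3] size [ 49.4 158.3] yaw 158.68 z 65.3
plate[  35    0   54  259 2940] 2940 c [498.7 198.7] size [ 11.5 193.9] yaw 159.24 z 15.2
plate[  134     0    92   260 14054] 14054 c [465.3 109.4] size [ 59.6 195.3] yaw 159.44 z 15.2
plate[ 526  224   34   63 1498] 1498 c [ 271.  -137.2] size [48.9 29.6] yaw 0.98 z 17.7
```

View pics/w3.png

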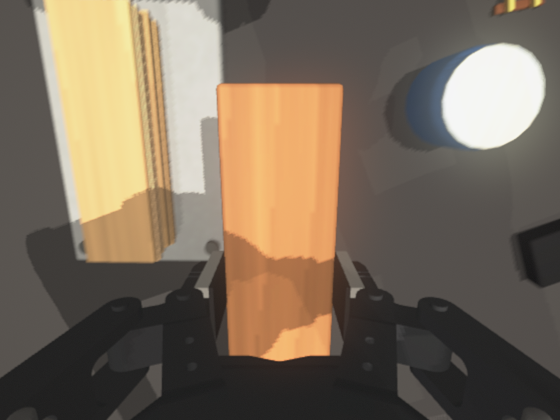

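The wrist view shows the held board square in the fingers, far edge at row 85 and sides at columns 218–342. The pile is at left, with its near end at (120,262). I'll now measure the offsets in the tool frame.

```bash
python3 - <<'E'
from h import *
X=np.load("X3.npy"); p=np.load("p3.npy"); hsv=cv2.cvtColor(p,cv2.COLOR_RGB2HSV)
v,u=np.mgrid[:420,:560]
b=(hsv[...,1]>70)&(u>200)&(u<360)&(v>60)&(v<345)&(X[...,2]>80); zb=np.nanmedian(X[b][:,2]); print("held top z",zb)
R=Ro.from_euler('xyz',[180,0,-20.6],degrees=True).as_matrix(); Y=(X-[395.1,61.2,0])@R   # tool axes
def edges(m,n):
    q=Y[m]; k=np.round(q[:,0]/5).astype(int); c=[(i*5,q[k==i,1].min(),q[k==i,1].max()) for i in np.unique(k) if (k==i).sum()>60]
    c=np.array(c)[2:-2]; print(n,"n",len(q),"x range",np.percentile(q[:,0],[0.2,99.8]).round(1),q[:,0].min().round(1),q[:,0].max().round(1))
    for j in (1,2):
        f=np.polyfit(c[:,0],c[:,j],1); print("  edge",j,f.round(4),"x",c[[0,-1],0])
    print("  tilt fit", np.linalg.lstsq(np.c_[q[:,:2],np.ones(len(q))],-q[:,2],rcond=None)[0].round(4))
edges(b&(abs(X[...,2]-zb)<4),"held")
pm=(hsv[...,1]>70)&(u<200)&(v<300)&(abs(X[...,2]-65.3)<2.5); edges(pm,"pile")
E
```

```text
held top z 141.03414397673896
held n 30133 x range [-33.7  79.3] -35.6 79.9
  edge 1 [-1.10000e-03 -2.39771e+01] x [-25.  70.]
  edge 2 [-8.90000e-03  2.46902e+01] x [-25.  70.]
  tilt fit [-1.000000e-03 -9.000000e-04  1.410286e+02]
pile n 20028 x range [-26.  129.7] -26.6 130.4
  edge 1 [ 3.100000e-03 -1.295733e+02] x [-15. 120.]
  edge 2 [ 8.00000e-03 -8.28902e+01] x [-15. 120.]
  tilt fit [-0.00000e+00 -1.90000e-03  6.51568e+01]
```

apply_moves(
  rows=[
    [8,-16,0,0,0,0.002],
    [12,-24,0,0,0,0.002],
    [13,-25,0,0,0,0.002],
    [12,-24,0,0,0,0.002],
    [9.2,-17.2,0,0,0,0.002],
  ],
)

```text
time: 10.07
tool_pos: [484.5, 140.9, 89.5]
tcp_rot: [180.0, 0.0, -21.1]
ft_force: [-0.3, 0.7, -1.2]
finger_gap: 47.1
grip_force: 41.7
```

apply_moves(
  rows=[
    [0,0,8,0,0,0],
    [0,0,14,0,0,0],
    [0,0,14,0,0,0],
    [0,0,9,0,0,0],
    [0,0,4,0,0,0],
  ],
)

```text
time: 10.7
tool_pos: [483.3, 140.0, 39.5]
tcp_rot: [180.0, 0.1, -21.2]
ft_force: [-0.2, 0.2, -0.7]
finger_gap: 46.8
grip_force: 41.8
```

```bash
python3 - <<'E'
from h import *
s=sense(); print(np.round(s["tool_pos"],1),np.round(s["tcp_rot"],2),s["finger_gap"],np.round(s["ft_force"],1))
out=[]
for c in ("scene","side"):
    p,d,X,K,W=snap(c); c0=W[:3,:3].T@(np.array([482,141,65])-W[:3,3]); u,v,_=(K@c0/c0[2]).astype(int)
    print(c,(u,v)); out.append(cv2.resize(p[v-50:v+50,u-65:u+65],(400,308),interpolation=cv2.INTER_CUBIC))
save("c4.png",cv2.resize(np.hstack(out),(800,616))[:600])
E
```

```text
[483.3 140.   39.5] [ 1.7996e+02  7.0000e-02 -2.1170e+01] 46.76589761577288 [-0.2  0.2 -0.7]
scene (np.int64(341), np.int64(264))
side (np.int64(288), np.int64(211))
```

View pics/c4.png

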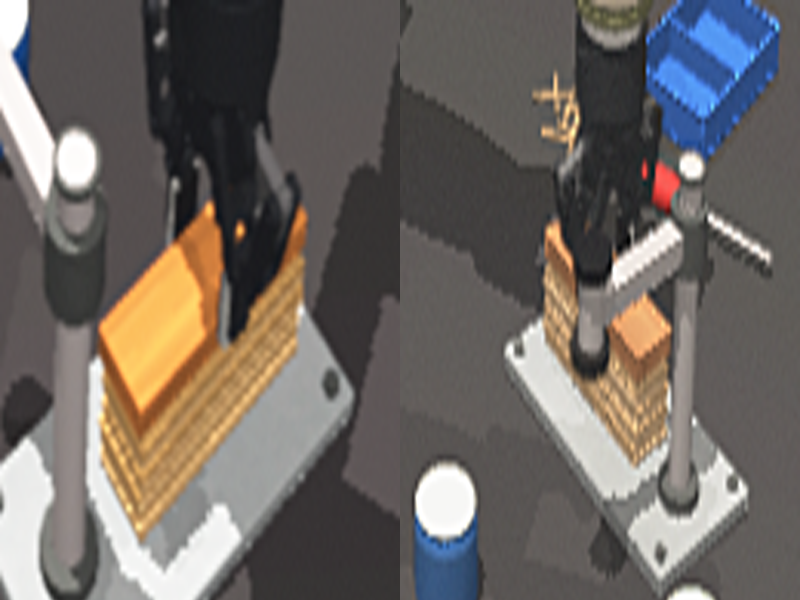

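Both views show the board square above the pile with a small gap. Now I'll lower slowly, watching the force.

apply_moves(
  rows=[
    [-0.5,-1,1,0,0,0],
    [0,0,1,0,0,0],
    [0,0,1,0,0,0],
    [0,0,1,0,0,0],
    [0,0,0.5,0,0,0],
  ],
)

```text
time: 11.42
tool_pos: [483.9, 141.5, 35.9]
tcp_rot: [180.0, 0.0, -21.2]
ft_force: [0.5, -0.4, -0.9]
finger_gap: 47.0
grip_force: 41.8
```

apply_moves(
  rows=[
    [0,0,0.5,0,0,0],
    [0,0,0.5,0,0,0],
    [0,0,0.5,0,0,0],
    [0,0,0.5,0,0,0],
    [0,0,0,0,0,0],
  ],
)

```text
time: 12.05
tool_pos: [483.9, 141.4, 34.0]
tcp_rot: [180.0, 0.0, -21.2]
ft_force: [-0.8, 0.6, -2.1]
finger_gap: 46.5
grip_force: 41.8
```

apply_moves(
  rows=[
    [-0.5,0,0.4,0,0,0],
    [0,0,0.4,0,0,0],
    [0,0,0.4,0,0,0],
    [0,0,0.4,0,0,0],
    [0,0,0,0,0,0],
  ],
)

```text
time: 12.68
tool_pos: [483.4, 141.6, 32.3]
tcp_rot: [180.0, 0.0, -21.2]
ft_force: [0.4, 0.6, -1.2]
finger_gap: 47.0
grip_force: 41.8
```

apply_moves(
  rows=[
    [0,0,0.3,0,0,0],
    [0,0,0.3,0,0,0],
    [0,0,0.3,0,0,0],
    [0,0,0,0,0,0],
    [0,0,0,0,0,0],
  ],
)

```text
time: 13.3
tool_pos: [483.6, 141.6, 32.2]
tcp_rot: [180.0, -0.0, -21.1]
ft_force: [-4.0, -0.2, 7.3]
finger_gap: 47.0
grip_force: 42.7
```

Contact felt: 7 N upward at the expected height. Releasing.

apply_moves(
  rows=[
    [0,0,0,0,0,0],
    [0,0,0,0,0,0],
    [0,0,0,0,0,0],
    [0,0,0,0,0,0],
    [0,0,0,0,0,0],
  ],
)

```text
time: 13.92
tool_pos: [483.5, 141.6, 32.2]
tcp_rot: [180.0, -0.0, -21.1]
ft_force: [-4.6, -1.5, 7.1]
finger_gap: 47.0
grip_force: 42.7
```

apply_moves(
  rows=[
    [0,0,0,0,0,0],
    [0,0,0,0,0,0],
    [0,0,0,0,0,0],
    [0,0,0,0,0,0],
    [0,0,0,0,0,0],
  ],
  fingers=66,
)

```text
time: 14.55
tool_pos: [483.5, 141.6, 31.5]
tcp_rot: [180.0, 0.0, -21.2]
ft_force: [0.7, -0.5, 0.6]
finger_gap: 65.9
grip_force: 0.0
```

apply_moves(
  rows=[
    [0,0,-6,0,0,0],
    [0,0,-15,0,0,0],
    [0,0,-25,0,0,0],
    [0,0,-35,0,0,0],
    [0,0,-35,0,0,0],
  ],
)

```text
time: 15.18
tool_pos: [483.7, 141.7, 149.9]
tcp_rot: [-180.0, -0.1, -21.2]
ft_force: [0.9, -0.7, -0.4]
finger_gap: 66.0
grip_force: 0.0
```

```bash
python3 - <<'E'
from h import *
s=sense(); print(np.round(s["tool_pos"],1),s["time"])
p,d,X,K,W=snap("wrist"); hsv=cv2.cvtColor(p,cv2.COLOR_RGB2HSV); save("w5.png",p)
R=Ro.from_euler('z',-20.4,degrees=True).as_matrix(); Y=(X-[482.7,141.4,0])@R
for nm,lo,hi in (("board",80,87),("pile",58,68)):
    m=(hsv[...,1]>70)&(X[...,2]>lo)&(X[...,2]<hi)&(abs(Y[...,0])<100)&(abs(Y[...,1])<40)
    if m.sum()>300: rect(X[m],nm); q=Y[m]; print(q.min(0).round(1),q.max(0).round(1))
m=(X[...,2]>10)&(X[...,2]<19)&(abs(Y[...,1])<90)&(Y[...,0]>-130)&(Y[...,0]<200); rect(X[m],"plate"); print(Y[m].min(0),Y[m].max(0))
p,d,X,K,W=snap("side"); print("knob"); m=(np.hypot(X[...,0]-551,X[...,1]+19)<40)&(X[...,2]>208)&(X[...,2]<222); print(X[m].mean(0))
E
```

```text
[483.7 141.7 149.9] 15.175
board 11949 c [483.1 141.9] size [ 47.8 159.4] yaw 158.76 z 83.6
[-79.4 -24.2  80.5] [80.1 25.4 86.3]
plate 22297 c [512.2 130.1] size [130.4 267.8] yaw 158.96 z 15.2
[-102.2736619   -66.92453551   10.77647216] [166.01125616  65.97336626  18.99471545]
knob
[553.3239341  -23.89381564 213.71569537]
```

The board lies at (483.1,141.9), z top 83.6, square and flush. Next I'll close the fingers and fly over to the far side of the press arm.

apply_moves(
  rows=[
    [0,0,-30,0,0,0],
    [0,0,-35,0,0,0],
    [16,10,0,0,0,0],
    [22,13.5,0,0,0,0],
    [25,15.5,0,0,0,0],
  ],
  fingers=0,
)

```text
time: 15.9
tool_pos: [528.4, 81.6, 212.1]
tcp_rot: [180.0, 0.0, -21.1]
ft_force: [-0.1, -0.0, 0.2]
finger_gap: -0.0
grip_force: 0.0
```

apply_moves(
  rows=[
    [25,15.5,0,0,0,0],
    [25,15.5,0,0,0,0],
    [22,13.5,0,0,0,0],
    [16,10,0,0,0,0],
    [7,4,0,0,0,0],
  ],
)

```text
time: 16.52
tool_pos: [595.8, -7.3, 211.9]
tcp_rot: [180.0, 0.1, -21.2]
ft_force: [-0.6, 0.4, 0.1]
finger_gap: 0.1
grip_force: 0.0
```

```bash
python3 - <<'E'
from h import *
s=sense(); print(np.round(s["tool_pos"],1),s["tcp_rot"],s["finger_gap"],np.round(s["joint_pos"],1))
p,d,X,K,W=snap("wrist"); save("w6.png",p)
R=Ro.from_euler('xyz',s["tcp_rot"],degrees=True).as_matrix(); Y=(X-s["tool_pos"])@R
for v in (410,395,380,370,360): print("tool frame col 280 row",v,Y[v,280].round(1))
m=(abs(Y[...,0])<20)&(abs(Y[...,1])<40)&(Y[...,2]>-140); q=Y[m]
for z in range(-140,0,10):
    k=(q[:,2]>=z)&(q[:,2]<z+10)
    if k.sum(): print(z,k.sum(),q[k].min(0).round(),q[k].max(0).round())
p,d,X,K,W=snap("scene"); hsv=cv2.cvtColor(p,cv2.COLOR_RGB2HSV)
m=(np.hypot(X[...,0]-575,X[...,1]-38)<80)&(X[...,2]>160)&(X[...,2]<196); rect(X[m],"bar")
m=(np.hypot(X[...,0]-551,X[...,1]+19)<40)&(X[...,2]>210)&(X[...,2]<217); rect(X[m],"knob")
E
```

```text
[595.8  -7.3 211.9] [ 1.79984230e+02  5.43428651e-02 -2.12096032e+01] 0.0937548931106378 [ -5.6   6.5  84.5  -0.   89.  105.6]
tool frame col 280 row 410 [ 9.700e+00 -1.000e-01 -1.268e+02]
tool frame col 280 row 395 [ 9.800e+00 -1.000e-01 -1.231e+02]
tool frame col 280 row 380 [ 9.300e+00 -1.000e-01 -1.184e+02]
tool frame col 280 row 370 [   9.4   -0.  -115.5]
tool frame col 280 row 360 [-267.2    1.1  211.3]
-140 4228 [  11.  -19. -138.] [  20.   19. -130.]
-130 7706 [   0.  -40. -130.] [  19.   40. -120.]
-120 8109 [  -9.  -40. -120.] [  17.   40. -110.]
-110 6537 [ -10.  -40. -110.] [  17.   40. -100.]
-100 6789 [ -11.  -40. -100.] [ 14.  40. -90.]
-90 3421 [-14. -36. -90.] [ 13.  36. -80.]
-80 1047 [-13. -21. -80.] [ 12.  21. -70.]
-70 679 [  5. -14. -70.] [ 10.  14. -60.]
-60 667 [  5. -14. -60.] [ 11.  14. -50.]
-50 395 [  5. -13. -50.] [ 10.  13. -40.]
-10 4 [-20.  26.  -3.] [-20.  28.  -1.]
bar 707 c [575.3  39.3] size [157.3  40.3] yaw 66.04 z 187.3
knob 160 c [549.4 -15. ] size [40.3 30.6] yaw 11.35 z 213.5
```

View pics/w6.png

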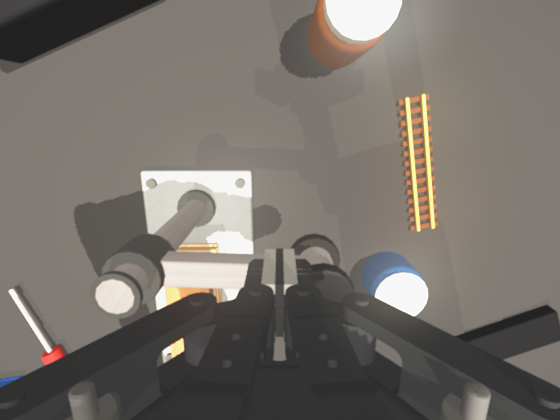

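The wrist view shows the closed fingers at (280,250). The bar lies beyond them from (165,268) to (255,268), the column top is at (118,293), and the knob is at (325,275). I need the exact shut-tip offset.

```bash
python3 - <<'E'
from h import *
s=sense(); p,d,X,K,W=snap("wrist")
R=Ro.from_euler('xyz',s["tcp_rot"],degrees=True).as_matrix(); Y=(X-s["tool_pos"])@R
for v in range(236,275,4): print(v,[Y[v,u].round(0).tolist() for u in (270,292)])
for c in ("scene","side"):
    p,d,X,K,W=snap(c); Y=(X-s["tool_pos"])@R
    m=(abs(Y[...,0])<16)&(abs(Y[...,1])<16)&(Y[...,2]<0)&(Y[...,2]>-80); q=Y[m]; print(c,len(q),np.sort(q[:,2])[-12:].round(1), q[:,0].min(),q[:,0].max())
E
```

```text
236 [[-78.0, -12.0, 212.0], [-78.0, 16.0, 212.0]]
240 [[-83.0, -12.0, 211.0], [-84.0, 16.0, 213.0]]
244 [[-89.0, -12.0, 211.0], [-90.0, 16.0, 213.0]]
248 [[-95.0, -12.0, 213.0], [-30.0, 10.0, 55.0]]
252 [[10.0, -4.0, -46.0], [9.0, 6.0, -45.0]]
256 [[9.0, -4.0, -49.0], [9.0, 5.0, -49.0]]
260 [[10.0, -4.0, -54.0], [10.0, 5.0, -54.0]]
264 [[9.0, -4.0, -57.0], [10.0, 5.0, -59.0]]
268 [[9.0, -4.0, -61.0], [9.0, 5.0, -60.0]]
272 [[10.0, -4.0, -66.0], [9.0, 5.0, -64.0]]
scene 166 [-41.7 -40.4 -40.4 -39.8 -39.8 -39.6 -39.1 -38.7 -37.3 -35.9 -35.6 -35.4] -8.708929430652415 10.993273456177691
side 102 [-44.3 -43.6 -43.6 -43.4 -42.4 -40.7 -39.7 -39.4 -39.3 -39.  -37.7 -37.1] -7.889987516752842 14.536150152491185
```

apply_moves(
  rows=[
    [0,-10,0,0,0,0],
    [0,-11,10,0,0,0],
    [0,0,25,0,0,0],
    [0,0,25,0,0,0],
    [0,0,15,0,0,0],
  ],
)

```text
time: 17.4
tool_pos: [602.3, 14.3, 135.2]
tcp_rot: [180.0, 0.1, -21.1]
ft_force: [-0.4, 0.0, 0.3]
finger_gap: -0.1
grip_force: 0.0
```

```bash
cat > arc.py <<'E'
from h import *
C=np.array([599.,96.]); s=sense(); print(np.round(s["tool_pos"],1),np.round(s["ft_force"],1))
p=np.array(s["tool_pos"][:2]); y=s["tcp_rot"][2]; R=Ro.from_euler('xyz',[180,0,y],degrees=True)
import sys
r=float(sys.argv[1]); ths=np.radians([float(a) for a in sys.argv[2].split(",")])
for t in ths:
    u=np.array([np.cos(t),np.sin(t)]); n=np.array([-np.sin(t),np.cos(t)])  # n: counter-clockwise = pusher side
    ax=np.array([R.apply([1,0,0])[:2],R.apply([0,1,0])[:2]])
    h=10+min(11/max(abs(ax[0]@n),1e-6)*1.0, 1e9) if False else 10+abs(ax[0]@n)*11+abs(ax[1]@n)*14
    q=C+r*u+h*n; D=R.inv().apply([*(q-p),0]); print(round(np.degrees(t),1),q.round(1),D.round(1)[:2],round(h,1)); p=q
E
python3 arc.py 75 247,242,237,232,227,222,217,212,207,202,197,192,187,182,177,172,167,162,159,157
```

```text
[602.3  14.3 135.2] [-0.4  0.   0.3]
247.0 [589.4  18.6] [-13.5   0.6] 21.5
242.0 [583.7  19.2] [-5.5  1.5] 22.6
237.0 [578.   20.2] [-5.8  1.1] 23.7
232.0 [572.2  21.8] [-5.9  0.6] 24.6
227.0 [566.4  23.8] [-6.1  0.2] 25.4
222.0 [560.8  26.4] [-6.2 -0.4] 26.1
217.0 [555.2  29.5] [-6.3 -0.9] 26.7
212.0 [549.8  33.2] [-6.3 -1.5] 27.2
207.0 [544.7  37.4] [-6.3 -2.1] 27.5
202.0 [539.9  42.2] [-6.2 -2.7] 27.7
197.0 [535.4  47.5] [-6.1 -3.3] 27.8
192.0 [531.4  53.3] [-5.8 -4. ] 27.7
187.0 [527.9  59.5] [-5.5 -4.6] 27.5
182.0 [525.   66.2] [-5.1 -5.2] 27.2
177.0 [522.7  73.2] [-4.7 -5.7] 26.7
172.0 [521.1  80.6] [-4.1 -6.3] 26.1
167.0 [520.2  88.1] [-3.5 -6.7] 25.4
162.0 [520.1  95.8] [-2.9 -7.1] 24.6
159.0 [520.4 100.5] [-1.4 -4.4] 24.0
157.0 [520.4 102.9] [-0.8 -2.3] 24.4
```

apply_moves(
  rows=[
    [-7,0,0,0,0,0],
    [-6.5,0.6,0,0,0,0],
    [-5.5,1.5,0,0,0,0],
    [-5.8,1.1,0,0,0,0],
    [-5.9,0.6,0,0,0,0],
  ],
)

```text
time: 18.02
tool_pos: [573.4, 20.8, 138.3]
tcp_rot: [-180.0, -0.1, -21.2]
ft_force: [2.2, 0.6, 0.6]
finger_gap: -0.1
grip_force: 0.9
```

apply_moves(
  rows=[
    [-6.1,0.2,0,0,0,0],
    [-6.2,-0.4,0,0,0,0],
    [-6.3,-0.9,0,0,0,0],
    [-6.3,-1.5,0,0,0,0],
    [-6.3,-2.1,0,0,0,0],
  ],
)

```text
time: 18.65
tool_pos: [545.5, 36.6, 137.4]
tcp_rot: [180.0, 0.0, -21.2]
ft_force: [2.9, -0.8, -0.4]
finger_gap: 0.1
grip_force: 0.9
```

apply_moves(
  rows=[
    [-6.2,-2.7,0,0,0,0],
    [-6.1,-3.3,0,0,0,0],
    [-5.8,-4,0,0,0,0],
    [-5.5,-4.6,0,0,0,0],
    [-5.1,-5.2,0,0,0,0],
  ],
)

```text
time: 19.27
tool_pos: [525.9, 65.7, 137.5]
tcp_rot: [180.0, 0.0, -21.2]
ft_force: [1.8, -1.5, -0.2]
finger_gap: -0.4
grip_force: 0.8
```

```bash
cat > arm.py <<'E'
from h import *
s=sense(); print(np.round(s["tool_pos"],1),np.round(s["ft_force"],1),s["time"])
for c in ("scene","side"):
    p,d,X,K,W=snap(c)
    print(c,[(np.round(r["xyz"]).tolist(),round(r["confidence"],2)) for n in ("knob_top","press_arm") for r in models.place_of(n,c)[:1]])
    hsv=cv2.cvtColor(p,cv2.COLOR_RGB2HSV)
    rr=np.hypot(X[...,0]-599,X[...,1]-96); m=(rr>100)&(rr<150)&(X[...,2]>209)&(X[...,2]<219)&(hsv[...,2]<90)
    q=X[m]
    if len(q): a=q.mean(0); print(len(q),a.round(1),"theta",np.degrees(np.arctan2(a[1]-96,a[0]-599))%360)
E
python3 arm.py
```

```text
[525.9  65.7 137.5] [ 1.8 -1.5 -0.2] 19.275
scene [([472.0, 82.0, 216.0], 0.87), ([474.0, 87.0, 148.0], 0.85)]
96 [468.9  91.1 213.6] theta 182.15479072739885
side [([472.0, 89.0, 215.0], 0.72), ([476.0, 93.0, 146.0], 0.93)]
12 [476.2  76.7 213. ] theta 188.92655720188566
```

The arm is following at about 182°. I'll continue to the stop, slowing at the end.

apply_moves(
  rows=[
    [-4.7,-5.7,0,0,0,0],
    [-4.1,-6.3,0,0,0,0],
    [-3.5,-6.7,0,0,0,0],
    [-2.5,-5.5,0,0,0,0],
    [-1,-2.5,0,0,0,0],
  ],
)

```text
time: 20.2
tool_pos: [521.0, 96.4, 137.5]
tcp_rot: [180.0, 0.0, -21.1]
ft_force: [0.8, -1.8, 1.0]
finger_gap: -0.1
grip_force: 0.7
```

apply_moves(
  rows=[
    [0,-1,0,0,0,0],
    [0,-1,0,0,0,0],
    [0,-1,0,0,0,0],
    [0,-0.8,0,0,0,0],
    [0,0,0,0,0,0],
  ],
)

```text
time: 20.82
tool_pos: [522.4, 99.5, 137.4]
tcp_rot: [180.0, 0.0, -21.2]
ft_force: [-1.2, -1.1, -0.1]
finger_gap: -0.1
grip_force: 0.7
```

apply_moves(
  rows=[
    [0,-1,0,0,0,0],
    [0,-1,0,0,0,0],
    [0,-0.8,0,0,0,0],
    [0,-0.5,0,0,0,0],
    [0,0,0,0,0,0],
  ],
)

```text
time: 21.45
tool_pos: [523.1, 101.6, 137.2]
tcp_rot: [179.9, 0.0, -21.2]
ft_force: [-4.4, -5.9, -0.6]
finger_gap: 0.0
grip_force: 3.6
```

```bash
python3 arm.py
```

```text
[523.1 101.6 137.2] [-4.4 -5.9 -0.6] 21.45
scene [([479.0, 138.0, 214.0], 0.85), ([484.0, 143.0, 147.0], 0.63)]
144 [484.  148.2 213.4] theta 155.60341755173675
side [([484.0, 143.0, 217.0], 0.51), ([485.0, 146.0, 145.0], 0.82)]
5 [484.6 128.6 212.2] theta 164.10083603530182
```

The push force rose to 7 N, so the arm is at its stop. I'll back off, rise and move over the knob.

apply_moves(
  rows=[
    [0,6,0,0,0,0],
    [0,6,-10,0,0,0],
    [0,0,-30,0,0,0],
    [0,0,-30,0,0,0],
    [-14,-9,0,0,0,0],
  ],
)

```text
time: 22.38
tool_pos: [511.9, 104.5, 211.7]
tcp_rot: [-179.8, -0.4, -21.2]
ft_force: [-0.8, -0.0, 0.1]
finger_gap: -0.1
grip_force: 0.0
```

apply_moves(
  rows=[
    [-18,-12,0,0,0,0],
    [-14,-9,0,0,0,0],
    [-6,-4.5,0,0,0,0],
    [0,0,3,0,0,0],
    [0,0,0,0,0,0],
  ],
)

```text
time: 23.0
tool_pos: [483.2, 142.0, 203.9]
tcp_rot: [180.0, 0.0, -21.2]
ft_force: [-0.1, 0.2, -0.0]
finger_gap: 0.5
grip_force: 0.0
```

```bash
python3 - <<'E'
from h import *
s=sense(); print(np.round(s["tool_pos"],1),np.round(s["ft_force"],1),s["time"])
p,d,X,K,W=snap("wrist"); save("w7.png",p)
R=Ro.from_euler('z',-20.9,degrees=True).as_matrix(); Y=(X-[482.4,141.4,0])@R
hsv=cv2.cvtColor(p,cv2.COLOR_RGB2HSV)
m=(Y[...,0]>50)&(Y[...,0]<100)&(X[...,2]>172)&(X[...,2]<195)&(abs(Y[...,1])<30); q=Y[m]; print("bar",len(q))
if len(q): k=np.round(q[:,0]/5)*5; print([(a,q[k==a,1].min().round(1),q[k==a,1].max().round(1)) for a in np.unique(k)])
m=(X[...,2]>208)&(X[...,2]<220)&(np.hypot(Y[...,0],Y[...,1])<30); q=X[m]; print("knob",len(q)); 
if len(q): print(q.min(0),q.max(0))
E
```

```text
[483.2 142.  203.9] [-0.1  0.2 -0. ] 23.0
bar 3241
[(np.float64(50.0), np.float64(-9.8), np.float64(9.8)), (np.float64(55.0), np.float64(-9.7), np.float64(9.8)), (np.float64(60.0), np.float64(-9.7), np.float64(9.7)), (np.float64(65.0), np.float64(-9.6), np.float64(9.6)), (np.float64(70.0), np.float64(-9.5), np.float64(9.5)), (np.float64(75.0), np.float64(-9.4), np.float64(10.1)), (np.float64(80.0), np.float64(-10.0), np.float64(9.9)), (np.float64(85.0), np.float64(-10.0), np.float64(9.8)), (np.float64(90.0), np.float64(-9.9), np.float64(9.8)), (np.float64(95.0), np.float64(-9.9), np.float64(9.6)), (np.float64(100.0), np.float64(-9.8), np.float64(9.6))]
knob 2659
[466.5660093  122.00227925 208.05582522] [501.67443199 161.54770062 217.02551612]
```

View pics/w7.png

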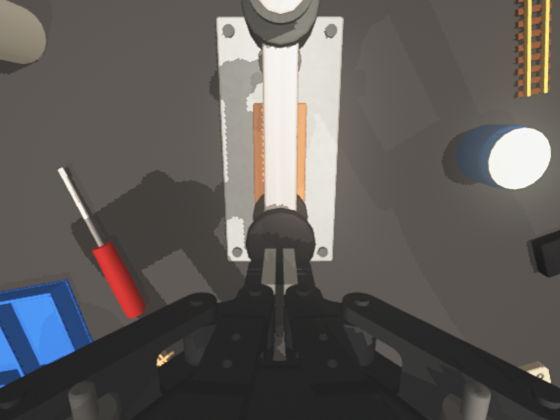

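The wrist view shows the bar (280,40)–(280,210) running straight along the board and base plate. The knob at (280,235) is under the fingertips, so the arm is home. Pushing down now.

apply_moves(
  rows=[
    [0,0,10,0,0,0],
    [0,0,6,0,0,0],
    [0,0,3,0,0,0],
    [0,0,2,0,0,0],
    [0,0,2,0,0,0],
  ],
)

```text
time: 23.68
tool_pos: [483.4, 142.3, 181.6]
tcp_rot: [-180.0, -0.0, -21.2]
ft_force: [-0.5, 0.5, 0.6]
finger_gap: 0.0
grip_force: 0.0
```

apply_moves(
  rows=[
    [0,0,2,0,0,0],
    [0,0,2,0,0,0],
    [0,0,2,0,0,0],
    [0,0,2,0,0,0],
    [0,0,2,0,0,0],
  ],
)

```text
time: 24.3
tool_pos: [483.5, 142.2, 171.7]
tcp_rot: [-180.0, -0.0, -21.2]
ft_force: [-1.4, -0.5, 4.4]
finger_gap: 0.5
grip_force: 2.1
```

apply_moves(
  rows=[
    [0,0,4,0,0,0],
    [0,0,5,0,0,0],
    [0,0,5,0,0,0],
    [0,0,5,0,0,0],
    [0,0,4,0,0,0],
  ],
)

```text
time: 24.92
tool_pos: [483.7, 142.2, 148.3]
tcp_rot: [-180.0, -0.0, -21.2]
ft_force: [2.5, -0.7, 4.9]
finger_gap: 0.1
grip_force: 2.3
```

apply_moves(
  rows=[
    [0,0,6,0,0,0],
    [0,0,7,0,0,0],
    [0,0,7,0,0,0],
    [0,0,6,0,0,0],
    [0,0,4,0,0,0],
  ],
)

```text
time: 25.55
tool_pos: [483.6, 142.2, 118.3]
tcp_rot: [-180.0, -0.0, -21.2]
ft_force: [2.5, -0.9, 5.3]
finger_gap: 0.1
grip_force: 2.3
```

apply_moves(
  rows=[
    [0,0,1,0,0,0],
    [0,0,1,0,0,0],
    [0,0,1,0,0,0],
    [0,0,1,0,0,0],
    [0,0,0,0,0,0],
  ],
)

```text
time: 26.18
tool_pos: [483.2, 142.3, 114.4]
tcp_rot: [180.0, 0.0, -21.2]
ft_force: [2.3, -0.2, 3.5]
finger_gap: -0.1
grip_force: 1.8
```

apply_moves(
  rows=[
    [0,0,0.7,0,0,0],
    [0,0,0.7,0,0,0],
    [0,0,0.7,0,0,0],
    [0,0,0.7,0,0,0],
    [0,0,0.7,0,0,0],
  ],
)

```text
time: 26.8
tool_pos: [483.4, 142.3, 111.7]
tcp_rot: [-180.0, -0.0, -21.2]
ft_force: [-2.7, -1.3, 13.4]
finger_gap: 0.2
grip_force: 6.8
```

apply_moves(
  rows=[
    [0,0,0.6,0,0,0],
    [0,0,0.6,0,0,0],
    [0,0,0.6,0,0,0],
    [0,0,0.6,0,0,0],
    [0,0,0,0,0,0],
  ],
)

```text
time: 27.42
tool_pos: [483.6, 142.4, 111.6]
tcp_rot: [-180.0, -0.0, -21.1]
ft_force: [-9.9, -3.3, 27.5]
finger_gap: -0.1
grip_force: 13.6
```

The foot is felt pressing, at 27 N against 5 N of slide friction. I'll withdraw straight up and check.

apply_moves(
  rows=[
    [0,0,-1,0,0,0],
    [0,0,-2,0,0,0],
    [0,0,-6,0,0,0],
    [0,0,-20,0,0,0],
    [0,0,-30,0,0,0],
  ],
)

```text
time: 28.05
tool_pos: [481.4, 142.1, 166.2]
tcp_rot: [179.9, 0.2, -21.1]
ft_force: [1.7, 0.6, 0.1]
finger_gap: 0.3
grip_force: 0.0
```

apply_moves(
  rows=[
    [0,0,-30,0,0,0],
    [0,0,-20,0,0,0],
    [0,0,-8,0,0,0],
    [0,0,0,0,0,0],
    [0,0,0,0,0,0],
  ],
)

```text
time: 28.68
tool_pos: [482.6, 142.1, 224.1]
tcp_rot: [179.9, 0.1, -21.2]
ft_force: [0.4, -0.3, -0.7]
finger_gap: 0.3
grip_force: 0.0
```

```bash
python3 - <<'E'
from h import *
s=sense(); print(np.round(s["tool_pos"],1),np.round(s["ft_force"],1),s["time"])
p,d,X,K,W=snap("wrist")
R=Ro.from_euler('z',-20.9,degrees=True).as_matrix(); Y=(X-[482.4,141.4,0])@R
hsv=cv2.cvtColor(p,cv2.COLOR_RGB2HSV)
m=(np.hypot(Y[...,0],Y[...,1])<18)&(X[...,2]<170)&(X[...,2]>120); print("knob z",np.median(X[m][:,2]))
m=(Y[...,0]>45)&(Y[...,0]<100)&(X[...,2]>100)&(X[...,2]<130)&(abs(Y[...,1])<30); q=Y[m]; print("bar",q[:,1].min(),q[:,1].max(),np.median(q[:,2]))
m=(hsv[...,1]>70)&(X[...,2]>80)&(X[...,2]<87)&(abs(Y[...,0])<100)&(abs(Y[...,1])<40); q=Y[m]; print("board",q.min(0).round(1),q.max(0).round(1),np.median(q[:,2])); rect(X[m],"board")
E
```

```text
[482.6 142.1 224.1] [ 0.4 -0.3 -0.7] 28.675
knob z 149.95558584075812
bar -10.05330865727055 10.035026435780928 124.91222517961084
board [-77.5 -23.1  80.2] [80.5 24.9 85.8] 83.48612162535993
board 3243 c [484.  141.7] size [ 47.3 158.1] yaw 158.79 z 83.5
```

```bash
python3 - <<'E'
from h import *
p,d,X,K,W=snap("wrist")
R=Ro.from_euler('z',-20.9,degrees=True).as_matrix(); Y=(X-[482.4,141.4,0])@R
m=(np.hypot(Y[...,0]-125,Y[...,1])<9)&(X[...,2]>200); print("coltop",m.sum(),np.median(X[m][:,2]) if m.sum() else "")
m=(X[...,2]<25)&(X[...,2]>5)&(Y[...,0]>-100)&(Y[...,0]<160)&(abs(Y[...,1])<60)&(abs(Y[...,1])>35); print("plate",np.median(X[m][:,2]))
for c in ("scene","side"):
    p,d,X,K,W=snap(c); Y=(X-[482.4,141.4,0])@R
    f=lambda m: (m.sum(),round(float(np.median(X[m][:,2])),2))
    print(c,"knob",f((np.hypot(Y[...,0],Y[...,1])<15)&(X[...,2]>140)&(X[...,2]<160)),"board",f((abs(Y[...,0])>40)&(abs(Y[...,0])<75)&(abs(Y[...,1])<20)&(abs(X[...,2]-83)<6)),"col",f((np.hypot(Y[...,0]-125,Y[...,1])<9)&(X[...,2]>212)))
E
```

```text
coltop 463 220.09931627307003
plate 15.293711971649486
scene knob (np.int64(108), 148.59) board (np.int64(342), 82.1) col (np.int64(50), 218.52)
side knob (np.int64(34), 148.9) board (np.int64(121), 82.6) col (np.int64(13), 219.77)
```

The foot gap reads about 1.4 mm, inside the 2.5 mm limit but not by much. I'll press once more and look while pressing.

apply_moves(
  rows=[
    [0,0,15,0,0,0],
    [0,0,30,0,0,0],
    [0,0,30,0,0,0],
    [0,0,20,0,0,0],
    [0,0,8,0,0,0],
  ],
)

```text
time: 29.5
tool_pos: [481.7, 141.9, 120.0]
tcp_rot: [179.9, 0.2, -21.2]
ft_force: [0.7, 0.8, 0.3]
finger_gap: 0.1
grip_force: 0.0
```

apply_moves(
  rows=[
    [0,0,3,0,0,0],
    [0,0,2,0,0,0],
    [0,0,1,0,0,0],
    [0,0,1,0,0,0],
    [0,0,0.5,0,0,0],
  ],
)

```text
time: 30.12
tool_pos: [483.5, 142.3, 115.3]
tcp_rot: [-180.0, -0.0, -21.2]
ft_force: [1.0, 0.6, 0.3]
finger_gap: -0.3
grip_force: 0.0
```

apply_moves(
  rows=[
    [0,0,1,0,0,0],
    [0,0,1,0,0,0],
    [0,0,1,0,0,0],
    [0,0,0.5,0,0,0],
    [0,0,0,0,0,0],
  ],
)

```text
time: 30.75
tool_pos: [483.5, 142.2, 111.9]
tcp_rot: [-180.0, -0.0, -21.2]
ft_force: [0.5, -0.2, 2.4]
finger_gap: 0.0
grip_force: 1.2
```

```bash
cat > gap.py <<'E'
from h import *
s=sense(); print(np.round(s["tool_pos"],1),np.round(s["ft_force"],1),s["time"])
R=Ro.from_euler('z',-20.9,degrees=True).as_matrix()
for c in ("wrist","scene"):
    p,d,X,K,W=snap(c); hsv=cv2.cvtColor(p,cv2.COLOR_RGB2HSV); Y=(X-[482.4,141.4,0])@R
    f=lambda m: (m.sum(),round(float(np.median(X[m][:,2])),2))
    print(c,"bar",f((Y[...,0]>30)&(Y[...,0]<95)&(abs(Y[...,1])<8)&(abs(X[...,2]-124)<6)),"board",f((abs(Y[...,0])<78)&(abs(Y[...,1])<23)&(abs(X[...,2]-83)<4)&(hsv[...,1]>70)))
E
python3 gap.py
```

```text
[483.5 142.2 111.9] [ 0.5 -0.2  2.4] 30.75
wrist bar (np.int64(4325), 124.98) board (np.int64(3790), 83.51)
scene bar (np.int64(184), 123.66) board (np.int64(659), 82.1)
```

apply_moves(
  rows=[
    [0,0,0.7,0,0,0],
    [0,0,0.7,0,0,0],
    [0,0,0.7,0,0,0],
    [0,0,0.5,0,0,0],
    [0,0,0,0,0,0],
  ],
)

```text
time: 31.48
tool_pos: [483.8, 142.3, 111.6]
tcp_rot: [-180.0, -0.1, -21.1]
ft_force: [-8.3, -1.4, 20.9]
finger_gap: -0.3
grip_force: 10.4
```

```bash
python3 gap.py
```

```text
[483.8 142.3 111.6] [-8.3 -1.4 20.9] 31.475
wrist bar (np.int64(4330), 124.84) board (np.int64(3809), 83.48)
scene bar (np.int64(188), 123.2) board (np.int64(650), 82.19)
```

Firm contact again with no further travel and no spring-back: the foot is seated on the board. I'll withdraw and hand in.

apply_moves(
  rows=[
    [0,0,-1,0,0,0],
    [0,0,-1,0,0,0],
    [0,0,-4,0,0,0],
    [0,0,-20,0,0,0],
    [0,0,-30,0,0,0],
  ],
)

```text
time: 32.2
tool_pos: [481.9, 142.1, 164.0]
tcp_rot: [179.9, 0.2, -21.2]
ft_force: [0.7, 0.1, 0.6]
finger_gap: 0.2
grip_force: 0.0
```

apply_moves(
  rows=[
    [0,0,-30,0,0,0],
    [0,0,-15,0,0,0],
    [0,0,0,0,0,0],
    [0,0,0,0,0,0],
    [0,0,0,0,0,0],
  ],
)

```text
time: 32.83
tool_pos: [482.5, 142.1, 208.4]
tcp_rot: [179.9, 0.1, -21.2]
ft_force: [-0.6, -0.0, 0.4]
finger_gap: 0.1
grip_force: 0.0
```

```bash
python3 gap.py; python3 -c "
from h import *
print(job.hand_in())"
```

```text
[482.5 142.1 208.4] [-0.6 -0.   0.4] 32.825
wrist bar (np.int64(1761), 124.9) board (np.int64(2944), 83.53)
scene bar (np.int64(177), 123.23) board (np.int64(660), 82.1)
the job is handed in; nothing more can be done
None
```

The job is handed in with no verdict returned: the board lies square and flush on the pile, the press arm is home, and its foot was felt pressing on the board; the cameras read about a 1.4 mm foot gap (limit 2.5 mm), and a second push to 21 N moved it no further.

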